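# Turn the potting caddy's flap over to the other bay

## Robot

A 6-joint arm with a two-finger parallel gripper is mounted at the origin on the work surface. World frame = base frame: x ahead of the robot, y to its left, z up, the work surface at z = 0. Lengths are in mm, angles in degrees, forces in N, time in s.
With the tool pointing down it reaches from about 375 to 975 mm from the base axis. Payload 3.8 kg.
Tool frame: the origin (TCP) lies midway between the tips of the shut fingers; the grasp point (between the pads) lies 19 mm behind it; z points along the fingers, y is the direction in which the jaws open and shut (so a half turn about z gives the same grasp; the last joint's range is limited). The gripper opens to 85 mm and grips with 20 to 120 N. Pads are 22 mm wide; open, the fingers measure 114 mm over their backs; the gripper's body (76 mm by 85 mm) begins 54 mm behind the grasp point. The pads swing forward as they close: fully open they stand 13 mm farther back than shut.
Start: joints at [69.506, 15.12, 91.902, -0, 72.978, -2.114], TCP at [212.843, 640.559, 231.28] pointing down, gripper open.
Joint ranges: [-150.88, 150.88], [-54.13, 125.18], [17.81, 147.31], [-75.09, 255.09], [0, 152.58], [-146.25, 146.25]. Speed limits (degrees/s): [147.25, 147.25, 180, 180, 180, 180].

## Interface

Orientations are given as [roll, pitch, yaw] about the fixed x, y, z axes, in that order (R = Rz(yaw) Ry(pitch) Rx(roll)).
In Python, from workcell import get_obs, get_image, finish_job gives the robot as it stands.
- The arm moves only by the tool servo_tool, never from a script. Its argument "rows" is a list of rows, each a list of 7 numbers: the gripper's target within -1 to 1 (fully open at 1, half-way at 0, shut at -1), then the shift along the tool's x, y, z in m, then the turn, a rotation vector about the tool's x, y, z in degrees. A call has 1 to 8 rows; each row shifts and turns the commanded pose from where the row before left it, along the tool's axes as they then stand; what a row does not reach is not made up. A row lasts 1/10 s, in which the tool goes at most 50 mm and 8.59 degrees, less where a joint would pass 70% of its speed; a pose out of reach is approached as far as the arm can. A call is refused whole if a number of a shift passes 0.05 or a number of a turn 8.59, either way. A call with a gripper value outside its range is refused whole. The fingers move at their own pace and stop on an object; "newtons" is the grip in N (left out, the last holds). Time passes only in rows, so rows that do not move let the fingers close. It gives the time, the measured TCP pose, the force and the opening at its end, in the units of the state.
- get_obs(): the state, without advancing time (a new reading comes with each control period).
- get_image(name): name is "side" or "top"; returns a dict with "img" (400x640x3 uint8, red, green, blue), "fovy" (degrees; the focal length in pixels is half the picture's height over the tangent of half this angle, whatever the lens; pixels are square), "cx", "cy" (the principal point, pixels), "position" and "rotation" of the camera in the world. Camera axes: x right, y down, z forward; pixel columns grow to the right and rows downward; lengths in mm; the calibration is good to about 2 mm. A picture is of the moment at which its call begins. There is no depth.
- finish_job(): hands the job in, once; it reports no verdict.
The state is a dict: "time_s": time; "qpos": joint angles; "qd": joint speeds; "joint_torque": joint torques, N m; "ee_pos": TCP position; "tcp_rot": TCP orientation; "ft_force": force on the tool from outside, world axes, zero at the start; "ft_torque": the same for the moment, N m; "opening": finger opening in mm.
Only numpy, scipy, OpenCV 4.12 (cv2) and the standard library are available. Lean on these libraries where they do the work, as an engineer would, in place of code of your own. Each camera call takes 0.05 s, during which the arm holds its last target. There are 200 camera calls.

## Task

The pots are under the flap of the wooden potting caddy: push the flap up by its red tab with a fingertip, turn it over its spine and press it down until it lies flat on the other bay. Use only the fingertips or the outside of the fingers: do not pinch the flap, handle it gently without slamming it, leave the trowel, cultivator, saucer and sprayer alone, and finish with the robot clear of everything.

Things in the scene. Friction and masses are not known exactly. Their poses are not given: they have to be found in the camera images.
- caddy: Open wooden box with two bays, screwed to the bench: 210 mm along its x, 280 mm along its y, 90 mm high, walls 8 mm. Origin: centre of its underside, z up. A wall along its x axis at y = 0 parts the bays and carries the spine. The +y bay (three small terracotta pots) is covered at the start, the -y bay (plastic plant labels) is open. Nothing in the bays reaches the rim.
- flap (a joint): Angle of the flap about the spine, rad: 0 = flat on the caddy's +y bay, 1.57 = upright, 3.14 = flat on the -y bay (stops at both ends). Starts flat or up to 0.5 rad ajar. The stiff hinge (0.15 N m) holds the flap at any angle it is left at; it does not fall, and 1 to 2 N at the tab turns it.
- spine (a point): Middle of the flap's hinge axis, 93 mm above the bench over the caddy's origin; the axis runs along the caddy's x. The flap is a rigid wooden board, 6 mm thick (centred on the axis), about 0.11 kg, 180 mm along the spine, reaching 140 mm from it; green on the face that is up at the start, yellow on the other.
- tab_end (a point): Middle of the outer end of the flap's red tab, mid-thickness, 185 mm from the spine; moves with the flap. The tab is 70 mm wide (along the spine, centred), 6 mm thick, and runs from 140 to 185 mm from the spine, so it overhangs the caddy's side wall by 45 mm with free air beneath it down to the bench.
- trowel: Loose aluminium trowel with wooden handle, lying flat, 320 mm long, 70 mm wide, up to 28 mm high; origin on the bench, near the neck between handle and blade. Leave alone.
- cultivator: Loose steel three-prong hand cultivator with black handle, lying, 295 mm long, 80 mm wide, up to 40 mm high; origin on the bench, about its middle. Leave alone.
- saucer: Loose brown ceramic saucer, 110 mm across, 22 mm high; origin at the centre of its underside. Leave alone.
- sprayer: Loose blue plastic pump sprayer, closed and empty, 120 mm across, 228 mm high with black lever and nozzle; origin at the centre of its underside. Leave alone.

How it is judged:
By the outcome, as a careful person would: the job done as asked, in the order asked, and still so for the second after the job is handed in, with the robot touching nothing.
It also fails if it takes over 59 s, if anything falls off the work surface, if the arm or the gripper's body presses on something with over 40 N, if the wrist force passes 120 N, or if a joint passes its speed limit or range.

## Working session

There is one attempt and no reset: what is moved stays moved. The work goes in short steps, Python scripts to look and compute and a tool call to move; the robot and the scene stay as the last step left them, time stands still between calls to the robot, and variables do not carry over. Pictures are saved under pics/ and viewed, about 8 in all and at most 12, crops included, and the job is handed in when it is done.

Besides the shell and the picture viewer there is one more tool, called by a JSON object that holds its "name" and its "arguments", one argument or row to a line. servo_tool: Moves the arm, as the interface text tells. Its arguments: {"type":"object","properties":{"rows":{"type":"array","items":{"type":"array","items":{"type":"number"}}},"newtons":{"type":"number"}},"required":["rows"]}

```bash
mkdir -p pics
python3 - <<'E'
from workcell import *
import cv2
for n in("side","top"):
    d=get_image(n); cv2.imwrite(f"pics/{n}0.png",d["img"][:,:,::-1])
    print(n,d["fovy"],d["cx"],d["cy"],d["position"],d["rotation"])
print(get_obs())
E
```

```text
side 56.27589035073195 314.8900696947527 201.6071318372514 [ 435.55951873 -977.28202798  935.55328827] [-130.81079709   -0.59903877   -8.20312551]
top 49.069032563745765 321.22872978776377 195.35231717579384 [ 505.07901873    2.05234262 1361.60170223] [-175.70988736   -1.44124458  -89.03710413]
{'time_s': 0.1, 'qpos': array([ 6.95077477e+01,  1.51662458e+01,  9.19740060e+01, -1.34724514e-03,
        7.29788693e+01, -2.11345739e+00]), 'qd': array([-0.05439191, -0.01644605, -0.16811545,  0.06121658,  0.01295003,
        0.04133806]), 'joint_torque': array([ 6.44682514e-04, -5.16713011e+01, -3.68588555e+01, -1.60724917e-04,
        6.42051600e-03, -2.51876514e-05]), 'ee_pos': array([212.59091506, 639.93883062, 230.06459708]), 'tcp_rot': array([-1.79880912e+02, -3.10646259e-03,  1.61621598e+02]), 'ft_force': array([-0.54907442,  0.84831842,  0.73661054]), 'ft_torque': array([-0.03026864,  0.06724447, -0.00501246]), 'opening': 85.14651489475663}
```

View pics/side0.png

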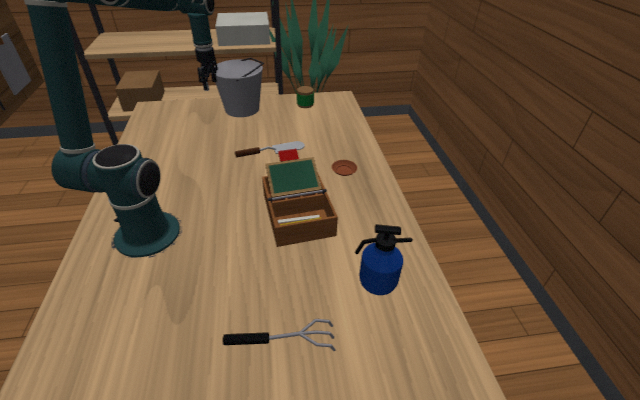

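View pics/top0.png

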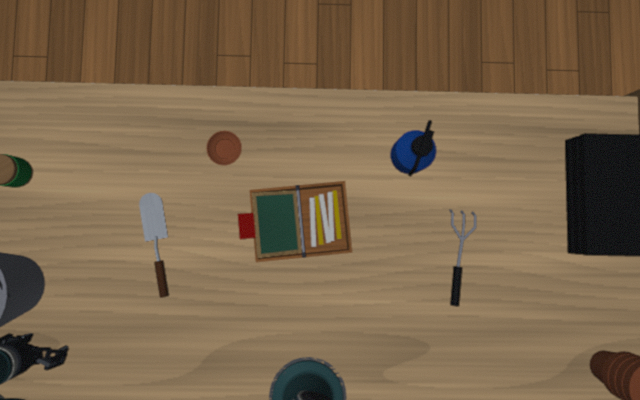

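The side view shows the tab at about (289,155) and the spine at about (296,195). In the top view the tab is at (246,226) and the spine runs from (298,187) to (303,257). The trowel lies about 80 px beyond the tab. I'll enlarge both views to measure.

Run:
```python
import cv2,numpy as np
s=cv2.imread("pics/side0.png")[135:255,240:360]; t=cv2.imread("pics/top0.png")[165:275,225:365]
cv2.imwrite("pics/c_side.png",cv2.resize(s,None,fx=5,fy=5,interpolation=cv2.INTER_CUBIC))
cv2.imwrite("pics/c_top.png",cv2.resize(t,None,fx=5,fy=5,interpolation=cv2.INTER_CUBIC))
```

```text
(no output)
```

View pics/c_side.png

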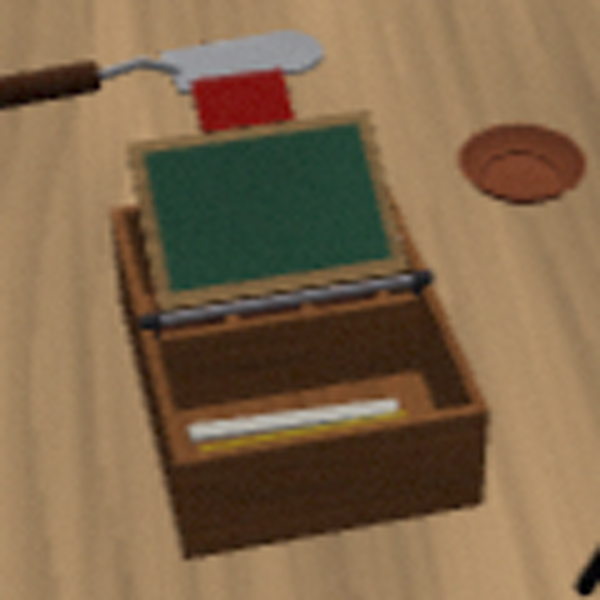

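View pics/c_top.png

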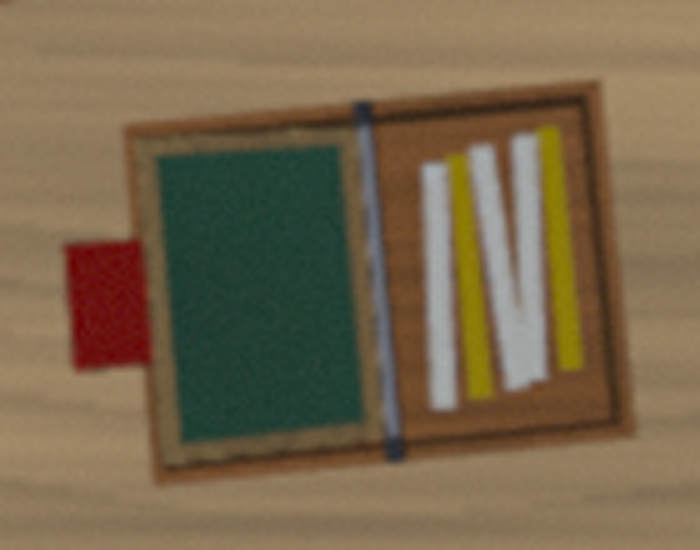

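The flap is ajar: in the side crop its far edge stands above the rim. I'll fit the caddy pose and flap angle to the corners I read off both crops.

```bash
cat > h.py <<'E'
import numpy as np
from scipy.spatial.transform import Rotation as R
F={"side":(56.27589035,314.89007,201.60713,[435.5595,-977.282,935.5533],[-130.810797,-.599039,-8.203126]),
"top":(49.06903256,321.22873,195.35232,[505.079,2.0523,1361.6017],[-175.709887,-1.441245,-89.037104])}
def proj(n,P):
    f,cx,cy,p,r=F[n]; f=200/np.tan(np.radians(f/2))
    q=R.from_euler("xyz",r,degrees=True).inv().apply(np.atleast_2d(P)-p)
    return np.c_[cx+f*q[:,0]/q[:,2],cy+f*q[:,1]/q[:,2]]
def world(p,L):
    return R.from_euler("z",p[2]).apply(np.atleast_2d(L))+[p[0],p[1],0]
def fl(x,r,t,n=3.): # flap point (x along spine, r from it, n off the green face)
    return [x,r*np.cos(t)-n*np.sin(t),93+r*np.sin(t)+n*np.cos(t)]
E
python3 - <<'E'
from h import *
from scipy.optimize import least_squares
C={"top":(225,165),"side":(240,135)}
rim=[("top",(126,127),105,140),("top",(600,80),105,-140),("top",(635,437),-105,-140),("top",(158,485),-105,140),
("side",(183,463),-105,-140),("side",(488,412),105,-140),("side",(115,210),-105,140)]
fp=[("top",(66,244),35,185),("top",(76,370),-35,185),("top",(143,240),35,140),("top",(150,362),-35,140),
("side",(192,82),-35,185),("side",(291,68),35,185),("side",(203,132),-35,140),("side",(294,120),35,140),("side",(130,147),-90,140),("side",(370,112),90,140)]
px=lambda n,c:(np.array(c)+.5)/5-.5+C[n]
def res(p):
    r=[proj(n,world(p,[x,y,90]))[0]-px(n,c) for n,c,x,y in rim]
    r+=[proj(n,world(p,fl(x,y,p[3])))[0]-px(n,c) for n,c,x,y in fp]
    return np.ravel(r)
s=least_squares(res,[550,40,0,.2]);p=s.x
print(p[:2],np.degrees(p[2:]),p[3]);print(s.fun.reshape(-1,2).round(1))
print("tab end",world(p,fl(0,185,p[3],0)),"spine",world(p,[0,0,93]))
print(world(p,[fl(0,185,t,0) for t in np.radians([45,90,135,180])]).round())
E
```

```text
[527.36329702  30.78984978] [ 6.52788697 26.16980565] 0.45674927313221375
[[-0.9 -1.1]
 [ 0.2 -0.7]
 [ 0.5 -0.1]
 [-1.  -0. ]
 [-1.3  0.8]
 [ 0.5  0. ]
 [-0.9  0.1]
 [-0.4 -0.7]
 [-0.2  0.1]
 [ 0.2 -1.1]
 [ 1.   0.1]
 [-0.3 -0.1]
 [-1.5  0.3]
 [-0.2  0.5]
 [ 0.4  0.3]
 [-0.6 -0.4]
 [-0.2 -0.1]]
tab end [[508.48721752 195.74919896 174.59109474]] spine [[527.36329702  30.78984978  93.        ]]
[[ 512.  161.  224.]
 [ 527.   31.  278.]
 [ 542.  -99.  224.]
 [ 548. -153.   93.]]
```

```bash
cat >> h.py <<'E'
P=[527.363,30.790,np.radians(6.528)]
def tool(tilt): # y along spine, z down then turned back by tilt (fingers point at the caddy)
    return R.from_euler("z",96.5,degrees=True)*R.from_euler("x",180,degrees=True)*R.from_euler("y",-tilt,degrees=True)
def plan(y,z,tilt,N,x=0):
    from workcell import get_obs
    o=get_obs(); p=o["ee_pos"]; r=R.from_euler("xyz",o["tcp_rot"],degrees=True)
    T=world(P,[x,y,z])[0]; w=(r.inv()*tool(tilt)).as_rotvec()/N
    print("from",p.round(1),"to",T.round(1),"tilt",tilt,"q",o["qpos"].round(1))
    for i in range(N):
        ri=r*R.from_rotvec(w*i); print((ri.inv().apply((T-p)/N)/1000).round(4).tolist(),np.degrees(w).round(2).tolist())
def where():
    from workcell import get_obs
    o=get_obs(); L=R.from_euler("z",-P[2]).apply(o["ee_pos"]-[P[0],P[1],0]); r=R.from_euler("xyz",o["tcp_rot"],degrees=True)
    print("t",o["time_s"],"caddy xyz",L.round(1),"err",np.degrees((tool(0).inv()*r).as_rotvec()).round(1),"F",o["ft_force"].round(1),"q",o["qpos"].round(1),"op",o["opening"])
E
python3 -c "
from h import *
plan(205,150,40,16)"
```

```text
from [212.6 639.9 230.1] to [504.1 234.5 150. ] tilt 40 q [69.5 15.2 92.  -0.  73.  -2.1]
[-0.0253, -0.0183, 0.005] [1.41, -2.22, 3.9]
[-0.0262, -0.0164, 0.0065] [1.41, -2.22, 3.9]
[-0.027, -0.0144, 0.0079] [1.41, -2.22, 3.9]
[-0.0276, -0.0123, 0.0093] [1.41, -2.22, 3.9]
[-0.028, -0.0102, 0.0106] [1.41, -2.22, 3.9]
[-0.0282, -0.008, 0.0119] [1.41, -2.22, 3.9]
[-0.0281, -0.0058, 0.0132] [1.41, -2.22, 3.9]
[-0.0279, -0.0035, 0.0144] [1.41, -2.22, 3.9]
[-0.0275, -0.0013, 0.0155] [1.41, -2.22, 3.9]
[-0.0269, 0.001, 0.0166] [1.41, -2.22, 3.9]
[-0.0261, 0.0032, 0.0176] [1.41, -2.22, 3.9]
[-0.0251, 0.0054, 0.0184] [1.41, -2.22, 3.9]
[-0.0239, 0.0075, 0.0192] [1.41, -2.22, 3.9]
[-0.0226, 0.0096, 0.0199] [1.41, -2.22, 3.9]
[-0.0211, 0.0116, 0.0205] [1.41, -2.22, 3.9]
[-0.0194, 0.0134, 0.021] [1.41, -2.22, 3.9]
```

{"name": "servo_tool", "arguments": {
  "rows": [
    [-1,-0.025,-0.018,0.005,1.4,-2.2,3.9],
    [-1,-0.026,-0.016,0.0065,1.4,-2.2,3.9],
    [-1,-0.027,-0.014,0.008,1.4,-2.2,3.9],
    [-1,-0.0275,-0.012,0.0095,1.4,-2.2,3.9],
    [-1,-0.028,-0.01,0.0105,1.4,-2.2,3.9],
    [-1,-0.028,-0.008,0.012,1.4,-2.2,3.9],
    [-1,-0.028,-0.006,0.013,1.4,-2.2,3.9],
    [-1,-0.028,-0.0035,0.0145,1.4,-2.2,3.9]
  ],
  "newtons": 20
}}

```text
time_s: 0.9
ee_pos: [358.8, 438.4, 189.7]
tcp_rot: [-173.8, 19.8, 131.0]
ft_force: [-0.2, -0.4, -0.5]
opening: 0.5
```

```bash
python3 -c "
from h import *
where();plan(205,150,40,8)"
```

```text
t 0.9 caddy xyz [-121.1  424.1  189.7] err [ -0.  -21.  -33.1] F [-0.2 -0.4 -0.5] q [ 58.4  13.2 101.2 -17.2  78.4  23.8] op 0.5060142747070296
from [358.8 438.4 189.7] to [504.1 234.5 150. ] tilt 40 q [ 58.4  13.2 101.2 -17.2  78.4  23.8]
[-0.0276, -0.0014, 0.0155] [1.41, -2.24, 3.88]
[-0.027, 0.0009, 0.0165] [1.41, -2.24, 3.88]
[-0.0262, 0.0031, 0.0175] [1.41, -2.24, 3.88]
[-0.0252, 0.0053, 0.0184] [1.41, -2.24, 3.88]
[-0.0241, 0.0074, 0.0192] [1.41, -2.24, 3.88]
[-0.0227, 0.0095, 0.0199] [1.41, -2.24, 3.88]
[-0.0212, 0.0115, 0.0205] [1.41, -2.24, 3.88]
[-0.0196, 0.0134, 0.021] [1.41, -2.24, 3.88]
```

{"name": "servo_tool", "arguments": {
  "rows": [
    [-1,-0.0275,-0.0015,0.0155,1.4,-2.25,3.9],
    [-1,-0.027,0.001,0.0165,1.4,-2.25,3.9],
    [-1,-0.026,0.003,0.0175,1.4,-2.25,3.9],
    [-1,-0.025,0.0055,0.0185,1.4,-2.25,3.9],
    [-1,-0.024,0.0075,0.019,1.4,-2.25,3.9],
    [-1,-0.0225,0.0095,0.02,1.4,-2.25,3.9],
    [-1,-0.021,0.0115,0.0205,1.4,-2.25,3.9],
    [-1,-0.0195,0.0135,0.021,1.4,-2.25,3.9]
  ]
}}

```text
time_s: 1.7
ee_pos: [504.3, 236.0, 149.3]
tcp_rot: [179.8, 40.1, 96.2]
ft_force: [0.1, -0.3, -0.3]
opening: -0.2
```

Run:
```python
from h import *
from workcell import *
import cv2
where();plan(190,133,40,3)
s=get_image("side")["img"][75:255,200:380,::-1]; t=get_image("top")["img"][125:305,145:365,::-1]
s=cv2.resize(s,(360,360)); t=cv2.resize(t,(440,360)); cv2.imwrite("pics/m1.png",np.hstack([s,t]))
```

```text
t 1.7 caddy xyz [  0.4 206.6 149.3] err [ -0.1 -40.1   0.2] F [ 0.1 -0.3 -0.3] q [ 41.6  21.7 101.6 -32.   83.6  46.7] op -0.1523122578214928
from [504.3 236.  149.3] to [505.8 219.6 133. ] tilt 40 q [ 41.6  21.7 101.6 -32.   83.6  46.7]
[-0.0007, -0.0001, 0.0077] [0.03, 0.02, -0.06]
[-0.0007, -0.0001, 0.0077] [0.03, 0.02, -0.06]
[-0.0007, -0.0001, 0.0077] [0.03, 0.02, -0.06]
```

View pics/m1.png

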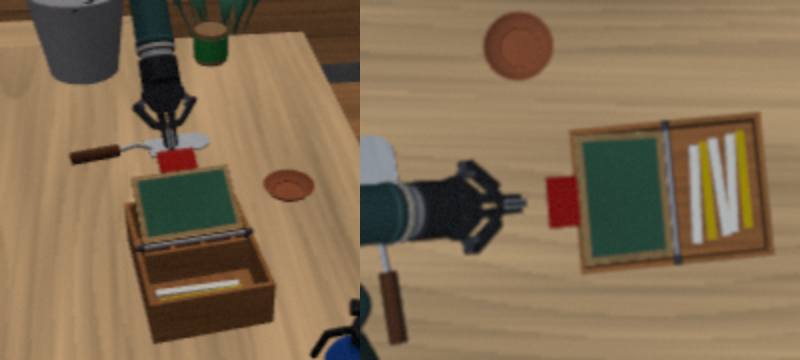

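The fingertips (top view at (522,204)) are level with the middle of the tab (562,203), and they are still clear of it. I'll go under the tab now.

{"name": "servo_tool", "arguments": {
  "rows": [
    [-1,-0.0007,0,0.0077,0,0,0],
    [-1,-0.0007,0,0.0077,0,0,0],
    [-1,-0.0007,0,0.0077,0,0,0],
    [-1,-0.007,0,0,0,0,0],
    [-1,-0.007,0,0,0,0,0],
    [-1,-0.006,0,0,0,0,0],
    [-1,-0.004,0,0,0,0,0]
  ]
}}

```text
time_s: 2.5
ee_pos: [508.3, 202.4, 150.1]
tcp_rot: [179.7, 39.9, 96.3]
ft_force: [1.0, 0.1, -0.3]
opening: 0.1
```

```bash
python3 -c "
from h import *
where()"
```

```text
t 2.5 caddy xyz [  0.6 172.7 150.1] err [ -0.3 -39.9   0. ] F [ 1.   0.1 -0.3] q [ 39.1  19.7 104.3 -33.2  81.7  45.2] op 0.09992251206042167
```

{"name": "servo_tool", "arguments": {
  "rows": [
    [-1,-0.004,0,0,0,0,0],
    [-1,-0.003,0,0,0,0,0],
    [-1,-0.004,0,-0.002,0,1.5,0],
    [-1,-0.006,0,-0.003,0,2.2,0],
    [-1,-0.008,0,-0.0043,0,3,0],
    [-1,-0.008,0,-0.0043,0,3,0],
    [-1,-0.008,0,-0.0043,0,3,0],
    [-1,-0.008,0,-0.0043,0,3,0]
  ]
}}

```text
time_s: 3.3
ee_pos: [511.0, 174.6, 196.3]
tcp_rot: [179.7, 24.0, 96.4]
ft_force: [-0.3, 0.7, -0.9]
opening: -0.1
```

Run:
```python
from h import *
from workcell import *
import cv2
where()
s=get_image("side")["img"][75:255,200:380,::-1]; t=get_image("top")["img"][125:305,145:365,::-1]
s=cv2.resize(s,(360,360)); t=cv2.resize(t,(440,360)); cv2.imwrite("pics/m2.png",np.hstack([s,t]))
```

```text
t 3.3 caddy xyz [1.000e-01 1.447e+02 1.963e+02] err [ -0.2 -24.    0. ] F [-0.3  0.7 -0.9] q [ 30.1   8.3 107.1 -22.7  75.6  31.5] op -0.10183880159690974
```

View pics/m2.png

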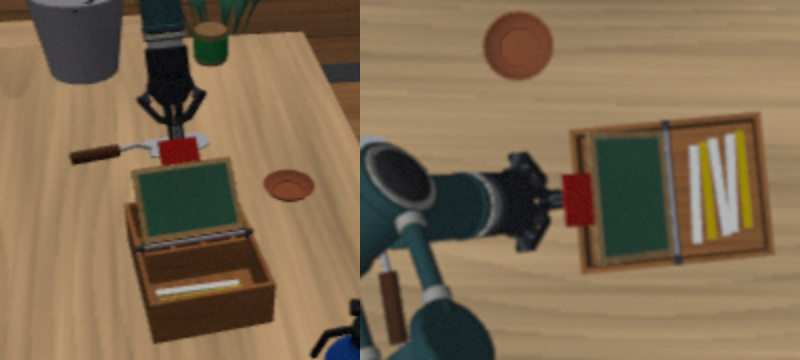

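The flap is turning with the finger under the tab: the tab moved from (562,203) to (578,200), with light force. I'll carry on along the arc.

{"name": "servo_tool", "arguments": {
  "rows": [
    [-1,-0.008,0,-0.0043,0,3,0],
    [-1,-0.008,0,-0.0043,0,3,0],
    [-1,-0.008,0,-0.0043,0,3,0],
    [-1,-0.008,0,-0.0043,0,3,0],
    [-1,-0.008,0,-0.0043,0,3,0],
    [-1,-0.008,0,-0.0043,0,3,0],
    [-1,-0.008,0,-0.0043,0,3,0],
    [-1,-0.008,0,-0.0043,0,3,0]
  ]
}}

```text
time_s: 4.2
ee_pos: [516.9, 121.7, 244.0]
tcp_rot: [179.8, 0.1, 96.6]
ft_force: [-1.0, 1.8, 1.2]
opening: -0.2
```

```bash
python3 -c "
from h import *
where()"
```

```text
t 4.2 caddy xyz [ -0.   91.5 244. ] err [-0.2 -0.1 -0.1] F [-1.   1.8  1.2] q [ 1.060e+01 -1.100e+00  1.087e+02 -1.000e-01  7.230e+01  4.100e+00] op -0.21010127480437926
```

{"name": "servo_tool", "arguments": {
  "rows": [
    [-1,-0.0095,0,-0.003,0,0,0],
    [-1,-0.0095,0,-0.0025,0,0,0],
    [-1,-0.0095,0,-0.002,0,0,0],
    [-1,-0.0095,0,-0.0015,0,0,0],
    [-1,-0.0095,0,-0.001,0,0,0],
    [-1,-0.0095,0,-0.001,0,0,0],
    [-1,-0.0095,0,0,0,0,0],
    [-1,-0.0095,0,0,0,0,0]
  ]
}}

```text
time_s: 5.0
ee_pos: [525.6, 45.0, 254.6]
tcp_rot: [179.9, 0.3, 96.5]
ft_force: [0.1, 0.5, -0.3]
opening: -0.2
```

Run:
```python
from h import *
from workcell import *
import cv2
where()
s=get_image("side")["img"][75:255,200:380,::-1]; t=get_image("top")["img"][125:305,145:365,::-1]
s=cv2.resize(s,(360,360)); t=cv2.resize(t,(440,360)); cv2.imwrite("pics/m3.png",np.hstack([s,t]))
```

```text
t 5.0 caddy xyz [-1.000e-01  1.430e+01  2.546e+02] err [-0.1 -0.3 -0. ] F [ 0.1  0.5 -0.3] q [  2.4  -1.9 108.3  -0.3  73.4  -4.1] op -0.23156719230982584
```

View pics/m3.png

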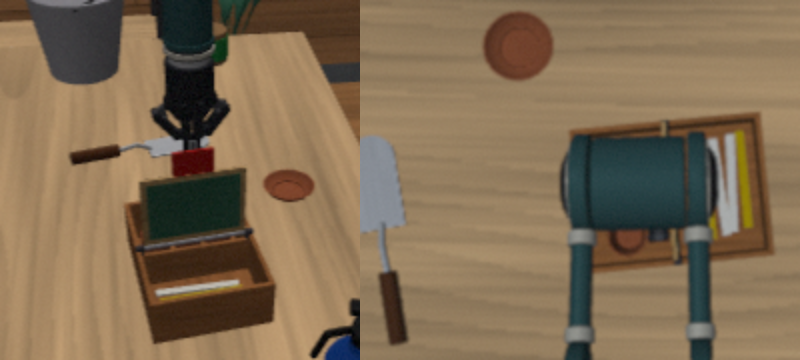

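The flap is nearly upright, with the tab at about (193,162) in the side view and the finger behind it. I'll push it over the top.

{"name": "servo_tool", "arguments": {
  "rows": [
    [-1,-0.0095,0,0.0003,0,0,0],
    [-1,-0.0095,0,0.0005,0,0,0],
    [-1,-0.0095,0,0.001,0,0,0],
    [-1,-0.0105,0,0.0026,0,0,0],
    [-1,-0.0105,0,0.003,0,0,0],
    [-1,-0.0105,0,0.0035,0,0,0],
    [-1,-0.0105,0,0.004,0,0,0],
    [-1,-0.0105,0,0.0045,0,0,0]
  ]
}}

```text
time_s: 5.9
ee_pos: [534.9, -35.6, 235.2]
tcp_rot: [179.8, 0.3, 96.5]
ft_force: [0.5, 0.4, -0.2]
opening: 0.1
```

{"name": "servo_tool", "arguments": {
  "rows": [
    [-1,-0.0075,0,0.005,0,0,0],
    [-1,-0.0065,0,0.005,0,0,0],
    [-1,-0.0065,0,0.005,0,0,0],
    [-1,-0.006,0,0.005,0,0,0],
    [-1,-0.006,0,0.005,0,0,0],
    [-1,-0.006,0,0.006,0,0,0],
    [-1,-0.006,0,0.006,0,0,0]
  ]
}}

```text
time_s: 6.6
ee_pos: [540.1, -79.4, 198.3]
tcp_rot: [179.8, 0.3, 96.5]
ft_force: [0.7, 0.8, -0.3]
opening: 0.4
```

Run:
```python
from h import *
from workcell import *
import cv2
where()
s=get_image("side")["img"][75:255,200:380,::-1]; t=get_image("top")["img"][125:305,145:365,::-1]
s=cv2.resize(s,(360,360)); t=cv2.resize(t,(440,360)); cv2.imwrite("pics/m4.png",np.hstack([s,t]))
```

```text
t 6.6 caddy xyz [ 1.000e-01 -1.109e+02  1.983e+02] err [-0.2 -0.3 -0. ] F [ 0.7  0.8 -0.3] q [-10.9   2.4 110.1  -0.2  67.3 -17.3] op 0.382637465570831
```

View pics/m4.png

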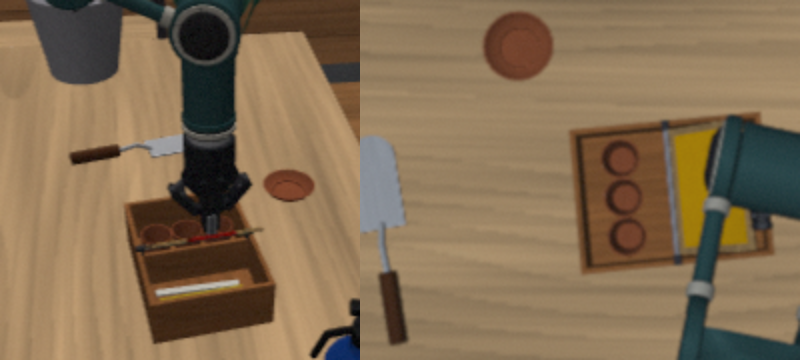

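The flap is past upright, seen edge-on in the side view with its yellow face up in the top view, and the three pots are uncovered. I'll press it on down.

{"name": "servo_tool", "arguments": {
  "rows": [
    [-1,-0.005,0,0.006,0,0,0],
    [-1,-0.005,0,0.006,0,0,0],
    [-1,-0.004,0,0.006,0,0,0],
    [-1,-0.004,0,0.006,0,0,0],
    [-1,-0.004,0,0.006,0,0,0],
    [-1,-0.003,0,0.006,0,0,0],
    [-1,-0.003,0,0.006,0,0,0],
    [-1,-0.002,0,0.006,0,0,0]
  ]
}}

```text
time_s: 7.5
ee_pos: [543.7, -109.4, 150.5]
tcp_rot: [179.8, 0.3, 96.5]
ft_force: [0.1, 0.4, 0.9]
opening: 0.0
```

{"name": "servo_tool", "arguments": {
  "rows": [
    [-1,-0.003,0,0.006,0,0,0],
    [-1,-0.003,0,0.006,0,0,0],
    [-1,-0.003,0,0.006,0,0,0],
    [-1,-0.002,0,0.006,0,0,0],
    [-1,-0.002,0,0.006,0,0,0],
    [-1,-0.001,0,0.006,0,0,0],
    [-1,-0.001,0,0.005,0,0,0]
  ]
}}

```text
time_s: 8.2
ee_pos: [545.4, -124.2, 109.5]
tcp_rot: [179.8, 0.3, 96.5]
ft_force: [-0.2, 0.2, 0.5]
opening: 0.1
```

```bash
python3 -c "
from h import *
where()"
```

```text
t 8.2 caddy xyz [   0.3 -156.1  109.5] err [-0.2 -0.3 -0. ] F [-0.2  0.2  0.5] q [-15.3   8.7 113.2  -0.2  57.8 -21.7] op 0.0842265975380248
```

Now I'll make the last few millimetres slowly, watching the force (flat is expected with the tip at z of about 96).

{"name": "servo_tool", "arguments": {
  "rows": [
    [-1,0,0,0.003,0,0,0],
    [-1,0,0,0.003,0,0,0],
    [-1,0,0,0.003,0,0,0],
    [-1,0,0,0.002,0,0,0],
    [-1,0,0,0.001,0,0,0],
    [-1,0,0,0.001,0,0,0]
  ]
}}

```text
time_s: 8.8
ee_pos: [545.6, -124.2, 97.1]
tcp_rot: [179.8, 0.3, 96.5]
ft_force: [0.1, -0.5, 0.6]
opening: 0.1
```

{"name": "servo_tool", "arguments": {
  "rows": [
    [-1,0,0,0.0005,0,0,0],
    [-1,0,0,0.0005,0,0,0]
  ]
}}

```text
time_s: 9.0
ee_pos: [545.6, -124.2, 96.2]
tcp_rot: [179.8, 0.3, 96.5]
ft_force: [-0.2, -0.0, 0.1]
opening: 0.5
```

{"name": "servo_tool", "arguments": {
  "rows": [
    [-1,0,0,0.0005,0,0,0],
    [-1,0,0,0.0005,0,0,0]
  ]
}}

```text
time_s: 9.2
ee_pos: [545.7, -124.2, 95.9]
tcp_rot: [179.8, 0.3, 96.5]
ft_force: [-3.3, -0.4, 8.7]
opening: 0.2
```

The stop is felt: 8.7 N at z = 95.9, against about 1 N to turn the hinge. I'll back straight off.

{"name": "servo_tool", "arguments": {
  "rows": [
    [-1,0,0,-0.002,0,0,0],
    [-1,0,0,-0.006,0,0,0],
    [-1,0,0,-0.02,0,0,0],
    [-1,0,0,-0.03,0,0,0],
    [-1,-0.02,0,-0.03,0,0,0],
    [-1,-0.03,0,-0.03,0,0,0],
    [-1,-0.03,0,-0.03,0,0,0],
    [-1,-0.03,0,-0.03,0,0,0]
  ]
}}

```text
time_s: 10.0
ee_pos: [557.5, -233.6, 275.2]
tcp_rot: [179.8, 0.3, 96.6]
ft_force: [0.5, -0.8, -0.5]
opening: -0.1
```

Run:
```python
from h import *
from workcell import *
import cv2
where()
s=get_image("side")["img"]; t=get_image("top")["img"]
cv2.imwrite("pics/top5.png",t[:,:,::-1])
s=cv2.resize(s[135:255,240:360,::-1],(400,400),interpolation=cv2.INTER_CUBIC); t=cv2.resize(t[100:310,130:500,::-1],(400,227)); t=cv2.copyMakeBorder(t,0,173,0,0,0)
cv2.imwrite("pics/m5.png",np.hstack([s,t]))
for T in (np.pi,np.pi-.1):
  q=proj("side",world(P,[fl(x,r,T,-3.) for x,r in((-35,185),(35,185),(-90,140),(90,140))])); print(((q-[240,135])*400/120).round())
```

```text
t 10.0 caddy xyz [-1.000e-01 -2.661e+02  2.752e+02] err [-0.2 -0.3 -0.1] F [ 0.5 -0.8 -0.5] q [-25.    5.9  98.   -0.1  75.7 -31.6] op -0.09559323963167299
[[198. 325.]
 [270. 313.]
 [131. 303.]
 [311. 272.]]
[[197. 311.]
 [270. 298.]
 [130. 292.]
 [312. 260.]]
```

View pics/m5.png

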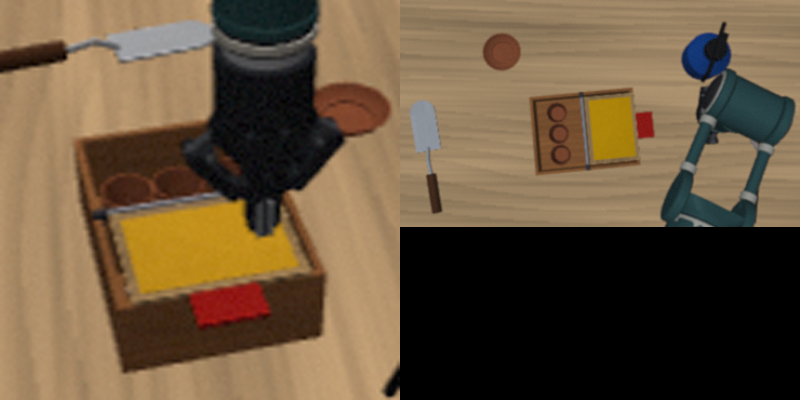

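The tab corners at about (198,327) and (269,316) match the prediction for a flat flap, (198,325) and (270,313). The sprayer is where it was. I'll move the gripper a bit further from the sprayer, then hand in.

{"name": "servo_tool", "arguments": {
  "rows": [
    [-1,0,-0.02,-0.02,0,0,0],
    [-1,0,-0.02,-0.02,0,0,0],
    [-1,0,-0.02,-0.02,0,0,0],
    [-1,0,0,0,0,0,0],
    [-1,0,0,0,0,0,0]
  ]
}}

```text
time_s: 10.6
ee_pos: [497.8, -239.0, 333.3]
tcp_rot: [179.8, 0.3, 96.5]
ft_force: [0.5, -0.2, -1.0]
opening: -0.2
```

```bash
python3 -c "
from h import *
from workcell import *
where();print(finish_job())"
```

```text
t 10.6 caddy xyz [ -60.  -264.6  333.3] err [-0.2 -0.3 -0. ] F [ 0.5 -0.2 -1. ] q [-28.2  -1.2  99.4  -0.1  81.4 -34.7] op -0.16645220592033544
the job is handed in; nothing more can be done
None
```

The flap now lies flat on the -y bay and the pots are uncovered. I pushed it up by the red tab with the shut fingertips, starting from about 26° ajar, and turned it over the spine. I then pressed it down to its stop and backed off, handing in at 10.6 s of the 59 s allowed.

- **Flat:** at the stop the fingertip was at z = 95.9 mm (about 96 expected) with 8.7 N, the highest force I read. In the last picture the tab corners were within about 3 enlarged-crop pixels of where a flat flap puts them; 0.1 rad short of flat would have moved them about 14.
- **Other things:** the sprayer was at its original pixel position, and the trowel and saucer looked unmoved. I did not check the cultivator in the last picture, but the arm never went near it.
- **Robot clear:** the gripper ended at z = 333 mm, with about 1 N of force reading, which is the sensor's noise level. I took no picture after that final small retreat. No check failed or disagreed.

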